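# Weed out the bag clips that have lost their spring

## Task

Four bag clips are parked along the top of the recipe card. They look alike, but two still bite hard and two have lost their spring; a tug tells them apart. Put the two worn-out clips in the open coffee-pod carton and leave the two good ones gripping the card, upright. Do not tip or shove the carton, and leave the glass, spice jar, mug and lemon where they are.

Things in the scene. Friction and masses are not known exactly. Their poses are not given: they have to be found in the camera images.
- recipe_stand: recipe stand, fixed: beech foot 300 (y) x 77 (x) x 30 mm high, in its groove a stiff upright white card 300 mm wide (y), 4 mm thick (x), top edge 125 mm above the worktop. Origin under the centre of the foot, z up, y along the card
- card_edge (a point): middle of the card's straight top edge, 125 mm above the worktop; axes as the stand's. The four clips are parked along it about 75 mm apart, in any order. A good clip starts to slide up the card at a pull of about 10 to 16 N, a worn one at about 2 to 5 N; they look the same
- clip_a_grip (a point): grey peg-type bag clip A, 90 mm long, loose: the middle of its hinge pin, 50 mm above the jaw tips, 16 mm above the card edge as parked (upright astride the card, pushed home 34 mm). z up from jaws to levers, y along the card, x through it. Held across its two hinge cheeks (34 mm apart outside along y, 24 mm wide in x, from 16 mm below to 18 mm above this point) it stays shut
- clip_a: whole of clip A, about 65 g: origin midway between the jaw tips, axes as clip_a_grip. Its two levers rise to 90 mm above the origin and spread to 40 mm along x at the top; squeezing them together along x opens the jaws
- clip_a_jaw: the sprung half of clip A: the jaw on its +x side with its lever, 24 mm wide, turning on the hinge pin; origin on the pin. Its spring presses the jaw tip on the card
- clip_b_grip (a point): grey peg-type bag clip B, 90 mm long, loose: the middle of its hinge pin, 50 mm above the jaw tips, 16 mm above the card edge as parked (upright astride the card, pushed home 34 mm). z up from jaws to levers, y along the card, x through it. Held across its two hinge cheeks (34 mm apart outside along y, 24 mm wide in x, from 16 mm below to 18 mm above this point) it stays shut
- clip_b: whole of clip B, about 65 g: origin midway between the jaw tips, axes as clip_b_grip. Its two levers rise to 90 mm above the origin and spread to 40 mm along x at the top; squeezing them together along x opens the jaws
- clip_b_jaw: the sprung half of clip B: the jaw on its +x side with its lever, 24 mm wide, turning on the hinge pin; origin on the pin. Its spring presses the jaw tip on the card
- clip_c_grip (a point): grey peg-type bag clip C, 90 mm long, loose: the middle of its hinge pin, 50 mm above the jaw tips, 16 mm above the card edge as parked (upright astride the card, pushed home 34 mm). z up from jaws to levers, y along the card, x through it. Held across its two hinge cheeks (34 mm apart outside along y, 24 mm wide in x, from 16 mm below to 18 mm above this point) it stays shut
- clip_c: whole of clip C, about 65 g: origin midway between the jaw tips, axes as clip_c_grip. Its two levers rise to 90 mm above the origin and spread to 40 mm along x at the top; squeezing them together along x opens the jaws
- clip_c_jaw: the sprung half of clip C: the jaw on its +x side with its lever, 24 mm wide, turning on the hinge pin; origin on the pin. Its spring presses the jaw tip on the card
- clip_d_grip (a point): grey peg-type bag clip D, 90 mm long, loose: the middle of its hinge pin, 50 mm above the jaw tips, 16 mm above the card edge as parked (upright astride the card, pushed home 34 mm). z up from jaws to levers, y along the card, x through it. Held across its two hinge cheeks (34 mm apart outside along y, 24 mm wide in x, from 16 mm below to 18 mm above this point) it stays shut
- clip_d: whole of clip D, about 65 g: origin midway between the jaw tips, axes as clip_d_grip. Its two levers rise to 90 mm above the origin and spread to 40 mm along x at the top; squeezing them together along x opens the jaws
- clip_d_jaw: the sprung half of clip D: the jaw on its +x side with its lever, 24 mm wide, turning on the hinge pin; origin on the pin. Its spring presses the jaw tip on the card
- carton_mouth (a point): centre of the mouth of an open black carton, 120 mm above the worktop, at rim level; loose, 400 g. Inside 86 mm along this frame's x, 196 mm along its y; walls and floor 2 mm. Its lid flap stands open above the +x wall, to 194 mm. A spent coffee pod (50 mm across, 43 mm high) lies in it about 66 mm from the middle towards +y
- glass_mid (a point): clear tumbler, 69 mm across, 144 mm tall, loose; its middle, half-way up
- spice_jar_mid (a point): small spice jar with pale cap, 46 mm across, 100 mm tall, loose; its middle
- mug_mid (a point): cream mug, 92 mm across, 127 mm over the handle, 95 mm tall, loose; its middle
- lemon_mid (a point): lemon, 78 x 55 x 56 mm, loose; its middle
Not all that is in view belongs to the job. What is shaped like the clip_a but turquoise is not meant.

How it is judged:
At the end, for the whole second after the job is handed in: Two clips lie still inside the carton, middles below its rim. The other two stand on the card edge, within 15 deg of upright, middle under 36 mm above the edge, each sprung jaw pressing the card with over 6 N (only a good clip can). Carton upright within 6 deg (((z of clip_a_grip in the frame of carton_mouth between -0.12 and 0 m and x of clip_a_grip in the frame of carton_mouth between -0.044 and 0.044 m and y of clip_a_grip in the frame of carton_mouth between -0.1 and 0.1 m and linear speed of clip_a below 0.05 m/s) or (contact force between clip_a_jaw and recipe_stand above 6 N and angle between clip_a_grip's own z axis and vertical below 0.25 rad and z of clip_a_grip in the frame of card_edge below 0.036 m and linear speed of clip_a below 0.02 m/s)) and ((z of clip_b_grip in the frame of carton_mouth between -0.12 and 0 m and x of clip_b_grip in the frame of carton_mouth between -0.044 and 0.044 m and y of clip_b_grip in the frame of carton_mouth between -0.1 and 0.1 m and linear speed of clip_b below 0.05 m/s) or (contact force between clip_b_jaw and recipe_stand above 6 N and angle between clip_b_grip's own z axis and vertical below 0.25 rad and z of clip_b_grip in the frame of card_edge below 0.036 m and linear speed of clip_b below 0.02 m/s)) and ((z of clip_c_grip in the frame of carton_mouth between -0.12 and 0 m and x of clip_c_grip in the frame of carton_mouth between -0.044 and 0.044 m and y of clip_c_grip in the frame of carton_mouth between -0.1 and 0.1 m and linear speed of clip_c below 0.05 m/s) or (contact force between clip_c_jaw and recipe_stand above 6 N and angle between clip_c_grip's own z axis and vertical below 0.25 rad and z of clip_c_grip in the frame of card_edge below 0.036 m and linear speed of clip_c below 0.02 m/s)) and ((z of clip_d_grip in the frame of carton_mouth between -0.12 and 0 m and x of clip_d_grip in the frame of carton_mouth between -0.044 and 0.044 m and y of clip_d_grip in the frame of carton_mouth between -0.1 and 0.1 m and linear speed of clip_d below 0.05 m/s) or (contact force between clip_d_jaw and recipe_stand above 6 N and angle between clip_d_grip's own z axis and vertical below 0.25 rad and z of clip_d_grip in the frame of card_edge below 0.036 m and linear speed of clip_d below 0.02 m/s)) and (contact force between each of clip_a_jaw, clip_b_jaw and recipe_stand above 6 N or contact force between each of clip_a_jaw, clip_c_jaw and recipe_stand above 6 N or contact force between each of clip_a_jaw, clip_d_jaw and recipe_stand above 6 N or contact force between each of clip_b_jaw, clip_c_jaw and recipe_stand above 6 N or contact force between each of clip_b_jaw, clip_d_jaw and recipe_stand above 6 N or contact force between each of clip_c_jaw, clip_d_jaw and recipe_stand above 6 N) and angle between carton_mouth's own z axis and vertical below 0.1 rad); the robot touches nothing.
It fails at once if the glass is pushed more than 30 mm or tipped (distance of glass_mid from where it was at the start of the episode above 0.03 m or angle between glass_mid's own z axis and vertical above 0.5 rad).
It fails at once if the spice jar is pushed more than 30 mm or tipped (distance of spice_jar_mid from where it was at the start of the episode above 0.03 m or angle between spice_jar_mid's own z axis and vertical above 0.5 rad).
It fails at once if the mug is pushed more than 30 mm or tipped (distance of mug_mid from where it was at the start of the episode above 0.03 m or angle between mug_mid's own z axis and vertical above 0.5 rad).
It fails at once if the lemon is moved more than 30 mm (distance of lemon_mid from where it was at the start of the episode above 0.03 m).
It fails at once if the carton is pushed more than 50 mm (distance of carton_mouth from where it was at the start of the episode above 0.05 m).
It also fails if it takes over 72 s, if anything falls off the work surface, if the arm or the gripper's body presses on something with over 40 N, if the wrist force passes 120 N, or if a joint passes its speed limit or range.

## Robot

A 6-joint arm with a two-finger parallel gripper is mounted at the origin on a cart in front of the work surface, level with it; the furniture and walls round the work are solid. World frame = base frame: x ahead of the robot, y to its left, z up, the work surface at z = 0. Lengths are in m, angles in rad, forces in N, time in s.
With the tool pointing down it reaches from about 0.375 to 0.975 m from the base axis. Payload 3.8 kg.
Tool frame: the origin (TCP) lies midway between the tips of the shut fingers; the grasp point (between the pads) lies 19 mm behind it (bot.grip_point_offset is the z of the grasp point in the tool frame, in m); z points along the fingers, y is the line along which they close (so a half turn about z gives the same grasp; the last joint's range is limited). The gripper opens to 85 mm and grips with 20 to 120 N. Pads are 22 mm wide; open, the fingers measure 114 mm over their backs; the gripper's body (76 mm by 85 mm) begins 54 mm behind the grasp point. The pads swing forward as they close: fully open they stand 13 mm farther back than shut.
Start: joints at [-1.361, 0.264, 1.604, -0, 1.274, -0.037], TCP at [0.165, -0.655, 0.231] pointing down, gripper open.
Joint ranges: [-2.63, 2.63], [-0.94, 2.18], [0.31, 2.57], [-1.31, 4.45], [0, 2.66], [-2.55, 2.55]. Speed limits (rad/s): [2.57, 2.57, 3.14, 3.14, 3.14, 3.14].

## Interface

Orientations are given as a rotation vector (axis times angle).
In Python, from workcell import sensors, optics, order, bot gives the robot as it stands.
- The arm moves only by the tool play_rows, never from a script. Its argument "commands" is a list of rows, each a list of 6 numbers: the shift along the tool's x, y, z in cm, then the turn, a rotation vector about the tool's x, y, z in rad. In form: [[dx, dy, dz, wx, wy, wz], ...]. A call has 1 to 5 rows; each row shifts and turns the commanded pose from where the row before left it, along the tool's axes as they then stand; what a row does not reach is not made up. A row lasts 1/12 s, in which the tool goes at most 41.7 mm and 7.16 degrees, less where a joint would pass 70% of its speed; a pose out of reach is approached as far as the arm can. A call with a gripper value outside its range is refused whole. "grip" is the closure, from 0 (fully open) to 1 (shut), set as the call begins (left out, the last holds). The fingers move at their own pace and stop on an object; "force" is the grip in N (left out, the last holds). Time passes only in rows, so rows that do not move let the fingers close. It gives the time, the measured TCP pose, the force, the opening and the grip force at its end, in the units of the state.
- sensors.read_state(): the state, without advancing time (a new reading comes with each control period).
- optics.read_camera(name): name is "scene" or "top"; returns the picture (420x560x3 uint8, red, green, blue); there is no depth.
- optics.camera_info(name): a dict with "mtx" (3x3 intrinsics, pixels), "R" (3x3) and "t" (3): a world point X has camera coordinates R X + t. Camera axes: x right, y down, z forward; pixel columns grow to the right and rows downward; lengths in m; the calibration is good to about 2 mm. A picture is of the moment at which its call begins. camera_info takes no time and is no camera call.
- order.finish_job(): hands the job in; it is judged then, once.
The state is a dict: "time": time; "q": joint angles; "joint_vel": joint speeds; "joint_torque": joint torques, N m; "tool_pos": TCP position; "tcp_rot": TCP orientation; "wrist_force": force on the tool from outside, world axes, zero at the start; "torque": the same for the moment, N m; "width": opening from 0.0 (shut) to 1.0 (fully open); "grip_force": force on a finger pad.
Only numpy, scipy, OpenCV 4.12 (cv2) and the standard library are available. Lean on these libraries where they do the work, as an engineer would, in place of code of your own. Each camera call takes 0.05 s, during which the arm holds its last target. There are 200 camera calls.

## Working session

There is one attempt and no reset: what is moved stays moved. The work goes in short steps, Python scripts to look and compute and a tool call to move; the robot and the scene stay as the last step left them, time stands still between calls to the robot, and variables do not carry over. Pictures are saved under pics/ and viewed, at most 10 in all, crops included, and the job is handed in when it is done.

Besides the shell and the picture viewer there is one more tool, called after "Request:" as name(argument=value, ...) on one line, values as JSON. play_rows: Moves the arm, as the interface text tells. Its arguments: {"type":"object","properties":{"commands":{"type":"array","items":{"type":"array","items":{"type":"number"}}},"grip":{"type":"number"},"force":{"type":"number"}},"required":["commands"]}

```bash
mkdir -p pics; python3 - <<'E'
from workcell import sensors, optics, order, bot
import cv2,numpy as np
for n in("scene","top"):
    im=optics.read_camera(n); cv2.imwrite(f"pics/{n}0.png",cv2.resize(im[:,:,::-1],(800,600),interpolation=cv2.INTER_CUBIC))
    c=optics.camera_info(n); print(n,c["mtx"].round(1).tolist(),(-c["R"].T@c["t"]).round(3),c["R"].round(3).tolist())
print(sensors.read_state(),bot.grip_point_offset)
E
```

```text
scene [[454.5, 0.0, 280.9], [0.0, 454.5, 214.2], [0.0, 0.0, 1.0]] [-0.019  0.824  0.949] [[-0.661, -0.75, 0.021], [-0.544, 0.46, -0.701], [0.517, -0.475, -0.712]]
top [[417.6, 0.0, 273.4], [0.0, 417.6, 208.9], [0.0, 0.0, 1.0]] [0.335 0.277 1.216] [[-0.033, -0.999, 0.001], [-0.977, 0.032, -0.209], [0.209, -0.008, -0.978]]
{'time': 0.1, 'q': array([-1.36089535e+00,  2.64710618e-01,  1.60524509e+00,  2.42192535e-05,
        1.27368849e+00, -3.69134738e-02]), 'joint_vel': array([-1.42550237e-03, -1.48037713e-03, -4.12748702e-03,  9.22362288e-04,
       -1.80270823e-03, -5.07824997e-05]), 'joint_torque': array([ 1.14238007e-04, -5.16707861e+01, -3.68589163e+01, -6.09844847e-05,
        6.27948437e-03,  2.45924689e-06]), 'tool_pos': array([ 0.16477317, -0.65390006,  0.23006027]), 'tcp_rot': array([-3.11567185e+00, -3.86448997e-01,  2.41997188e-04]), 'wrist_force': array([-0.22624867,  0.17738799,  0.30119073]), 'torque': array([ 0.02800622,  0.00808622, -0.00049244]), 'grip_force': 0.0, 'width': 0.9993324750280023} -0.0187
```

View pics/scene0.png

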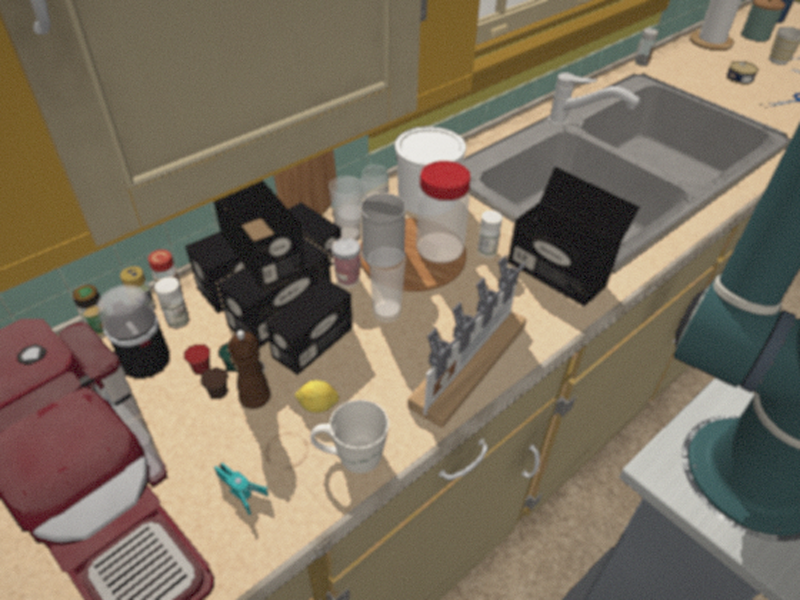

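View pics/top0.png

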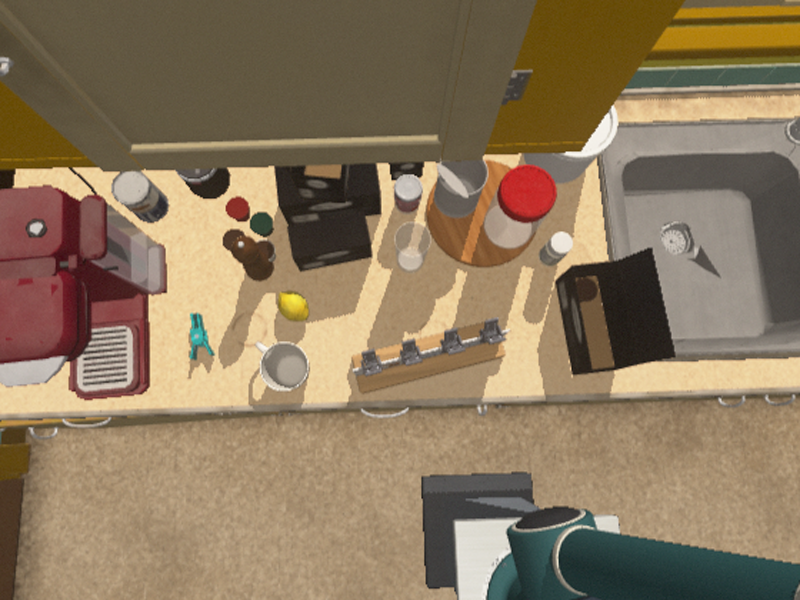

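The stand carries four grey clips in top view at about (370,362), (409,351), (451,341) and (491,330) in the 800-px picture. The only lookalike is the turquoise clip at (198,335). The open carton is at (590,322), its flap is on the right and the pod is at the far end. The black boxes at (325,200) are shut or stacked, so they are not the target. I'll take one close crop to check this.

```bash
python3 - <<'E'
from workcell import optics
import cv2,numpy as np
im=optics.read_camera("top")[:,:,::-1]
a=cv2.resize(im[160:290,235:485],None,fx=3.2,fy=3.2,interpolation=cv2.INTER_CUBIC)
cv2.imwrite("pics/crop1.png",a)
E
cat > h.py <<'E'
import numpy as np
from workcell import optics
def px(n,u,v,z):
    c=optics.camera_info(n);R=np.array(c["R"]);t=np.array(c["t"]);K=np.array(c["mtx"])
    o=-R.T@t;d=R.T@np.linalg.inv(K)@[u,v,1];return o+d*(z-o[2])/d[2]
def proj(n,X):
    c=optics.camera_info(n);p=np.array(c["mtx"])@(np.array(c["R"])@np.array(X)+np.array(c["t"]));return p[:2]/p[2]
E
```

```text
(no output)
```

View pics/crop1.png

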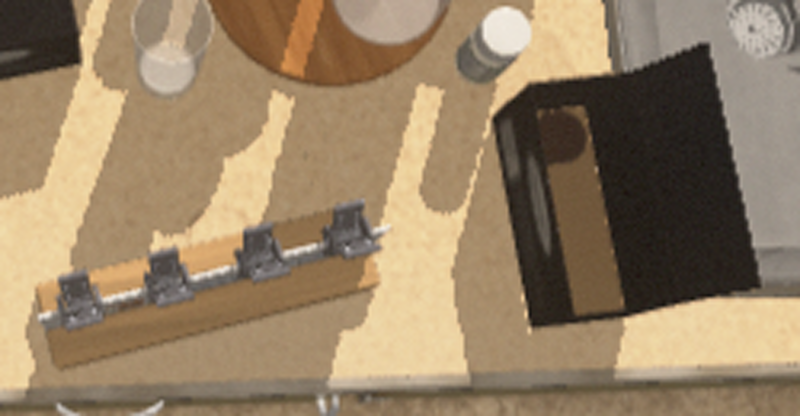

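```bash
python3 - <<'E'
from h import *
f=lambda u,v,z:px("top",235+u/3.2,160+v/3.2,z).round(3)
a,b=f(38,319,.125),f(388,230,.125);print("card",a,b,np.linalg.norm(a-b),(a+b)/2,np.degrees(np.arctan2(*(a-b)[[0,1]])))
for p in[(85,303),(170,282),(264,260),(352,238)]:print("clip",f(*p,.125))
for p in[(494,118),(531,326)]:print("base",f(*p,0))
for p in[(532,84),(540,108),(575,316),(594,104),(625,310)]:print("rim",p,f(*p,.12))
for p in[(708,45),(760,288)]:print("flap",f(*p,.194))
for p in[(563,135)]:print("pod",f(*p,.045))
for p in[(502,30)]:print("jar",f(*p,.1))
E
```

```text
card [0.435 0.342 0.125] [0.499 0.051 0.125] 0.29795469454264356 [0.467  0.1965 0.125 ] -12.403662412320699
clip [0.447 0.303 0.125]
clip [0.462 0.233 0.125]
clip [0.477 0.155 0.125]
clip [0.493 0.082 0.125]
base [ 0.62  -0.082  0.   ]
base [ 0.425 -0.097  0.   ]
rim (532, 84) [ 0.62  -0.081  0.12 ]
rim (540, 108) [ 0.599 -0.086  0.12 ]
rim (575, 316) [ 0.423 -0.097  0.12 ]
rim (594, 104) [ 0.601 -0.132  0.12 ]
rim (625, 310) [ 0.427 -0.139  0.12 ]
flap [ 0.629 -0.2    0.194]
flap [ 0.434 -0.216  0.194]
pod [ 0.592 -0.129  0.045]
jar [ 0.675 -0.066  0.1  ]
```

Request:
play_rows(commands=[[2.49, -3.17, -0.5, 0, 0, 0.006], [2.49, -3.17, -0.5, 0, 0, 0.006], [2.49, -3.17, -0.5, 0, 0, 0.006], [2.49, -3.17, -0.5, 0, 0, 0.006], [2.49, -3.17, -0.5, 0, 0, 0.006]], grip=0.4, force=40)

```text
time: 0.57
tool_pos: [0.2493, -0.4695, 0.2559]
tcp_rot: [-3.122, -0.338, 0.0]
wrist_force: [0.1, -0.3, 0.1]
width: 0.604
grip_force: 0.0
```

Request:
play_rows(commands=[[2.49, -3.17, -0.5, 0, 0, 0], [2.49, -3.17, -0.5, 0, 0, 0], [2.49, -3.17, -0.5, 0, 0, 0], [2.49, -3.17, -0.5, 0, 0, 0], [2.49, -3.17, -0.5, 0, 0, 0]])

```text
time: 0.98
tool_pos: [0.3368, -0.2879, 0.2813]
tcp_rot: [-3.123, -0.339, -0.0]
wrist_force: [0.7, -0.9, -0.4]
width: 0.605
grip_force: 0.0
```

Request:
play_rows(commands=[[2.49, -3.17, 0, 0, 0, 0], [2.49, -3.17, 0, 0, 0, 0], [2.49, -3.17, 0, 0, 0, 0], [2.49, -3.17, 0, 0, 0, 0], [2.49, -3.17, 0, 0, 0, 0]])

```text
time: 1.4
tool_pos: [0.4243, -0.1063, 0.2814]
tcp_rot: [3.123, 0.34, 0.001]
wrist_force: [0.7, -0.5, -0.8]
width: 0.6
grip_force: 0.0
```

Request:
play_rows(commands=[[2.49, -3.17, 0, 0, 0, 0], [2.49, -3.17, 0, 0, 0, 0], [2.49, -3.17, 0, 0, 0, 0], [2.49, -3.17, 0, 0, 0, 0], [0, 0, 0, 0, 0, 0]])

```text
time: 1.82
tool_pos: [0.4959, 0.0429, 0.281]
tcp_rot: [-3.119, -0.349, -0.002]
wrist_force: [-0.8, -0.3, -0.0]
width: 0.602
grip_force: 0.0
```

Request:
play_rows(commands=[[0.5, -2.0, 2.5, 0, 0, 0], [0, -2.1, 2.5, 0, 0, 0], [0, 0, 2.0, 0, 0, 0], [0, 0, 0, 0, 0, 0], [0, 0, 0, 0, 0, 0]])

```text
time: 2.23
tool_pos: [0.4888, 0.0777, 0.21]
tcp_rot: [3.123, 0.341, -0.006]
wrist_force: [1.1, -0.0, 0.4]
width: 0.602
grip_force: 0.0
```

```bash
python3 - <<'E'
from workcell import optics
import cv2,numpy as np
from h import *
a=optics.read_camera("top")[150:260,300:400,::-1]; b=optics.read_camera("scene")[130:240,300:400,::-1]
cv2.imwrite("pics/c2.png",cv2.resize(np.hstack([a,b]),None,fx=4,fy=4,interpolation=cv2.INTER_CUBIC))
E
```

```text
(no output)
```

View pics/c2.png

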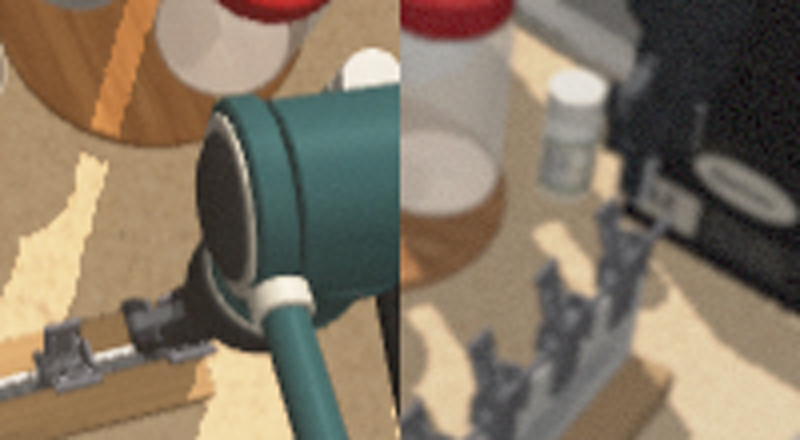

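```bash
python3 - <<'E'
from workcell import sensors
from h import *
s=sensors.read_state();p=s["tool_pos"];print(p)
from scipy.spatial.transform import Rotation as R
r=R.from_rotvec(s["tcp_rot"]).as_matrix();print(r.round(3).tolist())
for k in(-.032,0,.032):print(((proj("scene",p+r[:,1]*k-r[:,2]*.004)-[300,130])*4+[400,0]).round())
c=np.array([.492,.084,.141]);print("pin",((proj("scene",c)-[300,130])*4+[400,0]).round())
for k in(-.02,.02): print("lever",((proj("scene",c+r[:,0]*k+[0,0,.04])-[300,130])*4+[400,0]).round())
E
```

```text
[0.49101508 0.07752246 0.2126666 ]
[[0.977, 0.214, 0.002], [0.214, -0.977, -0.0], [0.002, 0.0, -1.0]]
[629. 192.]
[654. 165.]
[678. 140.]
pin [629. 257.]
lever [665. 224.]
lever [610. 199.]
```

Request:
play_rows(commands=[[0.2, -0.6, 0.5, 0, 0, 0], [0, 0, 2.5, 0, 0, 0], [0, 0, 2.5, 0, 0, 0], [0, 0, 2.0, 0, 0, 0], [0, 0, 0, 0, 0, 0]])

```text
time: 2.75
tool_pos: [0.4883, 0.0839, 0.133]
tcp_rot: [-3.123, -0.338, 0.009]
wrist_force: [-1.2, 0.6, -0.3]
width: 0.599
grip_force: 0.0
```

Request:
play_rows(commands=[[0, 0, 0, 0, 0, 0]])

```text
time: 2.83
tool_pos: [0.4906, 0.0842, 0.1363]
tcp_rot: [-3.123, -0.339, 0.002]
wrist_force: [0.8, -0.5, 0.0]
width: 0.6
grip_force: 0.0
```

Request:
play_rows(commands=[[0.1, 0, 0.4, 0, 0, 0], [0, 0, 0, 0, 0, 0]])

```text
time: 3.0
tool_pos: [0.4934, 0.0847, 0.1339]
tcp_rot: [-3.123, -0.339, -0.005]
wrist_force: [-0.2, -0.8, -0.3]
width: 0.602
grip_force: 0.0
```

Request:
play_rows(commands=[[0, 0, 0, 0, 0, 0], [0, 0, 0, 0, 0, 0], [0, 0, 0, 0, 0, 0], [0, 0, 0, 0, 0, 0]], grip=1, force=50)

```text
time: 3.33
tool_pos: [0.4927, 0.0864, 0.1345]
tcp_rot: [-3.12, -0.339, -0.004]
wrist_force: [-2.8, 4.1, 5.2]
width: 0.387
grip_force: 51.8
```

Request:
play_rows(commands=[[0, 0, 0, 0, 0, 0], [0, 0, 0, 0, 0, 0], [0, 0, 0, 0, 0, 0]])

```text
time: 3.58
tool_pos: [0.4927, 0.0864, 0.1344]
tcp_rot: [-3.12, -0.339, -0.004]
wrist_force: [-1.2, 5.5, 5.8]
width: 0.383
grip_force: 51.8
```

Request:
play_rows(commands=[[0, 0, -0.2, 0, 0, 0], [0, 0, 0, 0, 0, 0]])

```text
time: 3.75
tool_pos: [0.4927, 0.0861, 0.135]
tcp_rot: [-3.121, -0.339, -0.005]
wrist_force: [2.3, 4.8, -3.5]
width: 0.382
grip_force: 51.5
```

Request:
play_rows(commands=[[0, 0, -0.2, 0, 0, 0], [0, 0, 0, 0, 0, 0]])

```text
time: 3.92
tool_pos: [0.4927, 0.0857, 0.1363]
tcp_rot: [-3.121, -0.339, -0.004]
wrist_force: [4.1, 3.3, -7.6]
width: 0.387
grip_force: 51.1
```

Request:
play_rows(commands=[[0, 0, -0.2, 0, 0, 0], [0, 0, 0, 0, 0, 0]])

```text
time: 4.08
tool_pos: [0.4927, 0.0853, 0.1381]
tcp_rot: [-3.122, -0.339, -0.004]
wrist_force: [4.3, 2.8, -8.0]
width: 0.384
grip_force: 51.0
```

Request:
play_rows(commands=[[0, 0, -0.2, 0, 0, 0], [0, 0, 0, 0, 0, 0]])

```text
time: 4.25
tool_pos: [0.4928, 0.0851, 0.14]
tcp_rot: [-3.122, -0.339, -0.004]
wrist_force: [3.8, 2.8, -9.6]
width: 0.386
grip_force: 50.9
```

Request:
play_rows(commands=[[0, 0, -0.2, 0, 0, 0]])

```text
time: 4.33
tool_pos: [0.4927, 0.0851, 0.1415]
tcp_rot: [-3.122, -0.34, -0.004]
wrist_force: [5.8, 1.6, -11.2]
width: 0.389
grip_force: 50.7
```

Request:
play_rows(commands=[[0, 0, -0.2, 0, 0, 0]])

```text
time: 4.42
tool_pos: [0.4928, 0.085, 0.1436]
tcp_rot: [-3.123, -0.34, -0.004]
wrist_force: [5.7, 1.1, -10.8]
width: 0.387
grip_force: 50.7
```

Request:
play_rows(commands=[[0, 0, 0, 0, 0, 0]])

```text
time: 4.5
tool_pos: [0.4928, 0.085, 0.144]
tcp_rot: [-3.123, -0.34, -0.004]
wrist_force: [4.7, 1.7, -8.6]
width: 0.387
grip_force: 51.0
```

Request:
play_rows(commands=[[0, 0, 0, 0, 0, 0], [0, 0, 0, 0, 0, 0], [0, 0, 0, 0, 0, 0]], grip=0.4)

```text
time: 4.75
tool_pos: [0.4921, 0.0846, 0.1451]
tcp_rot: [3.123, 0.34, 0.001]
wrist_force: [0.7, -0.4, -0.2]
width: 0.601
grip_force: 0.0
```

Request:
play_rows(commands=[[0, 0, -2.5, 0, 0, 0], [0, 0, -3.0, 0, 0, 0], [0, 0, -2.0, 0, 0, 0], [0, -3.7, 0, 0, 0, 0], [0, -3.7, 0, 0, 0, 0]])

```text
time: 5.17
tool_pos: [0.4779, 0.1566, 0.2226]
tcp_rot: [-3.123, -0.333, -0.009]
wrist_force: [0.5, 0.5, -0.8]
width: 0.605
grip_force: 0.0
```

Request:
play_rows(commands=[[0, 0, 0, 0, 0, 0], [0, 0, 0, 0, 0, 0]])

```text
time: 5.33
tool_pos: [0.4756, 0.1582, 0.2201]
tcp_rot: [-3.123, -0.345, -0.002]
wrist_force: [-0.1, -0.4, -0.4]
width: 0.601
grip_force: 0.0
```

```bash
python3 - <<'E'
from workcell import optics
import cv2,numpy as np
from h import *
x=np.array([.977,.214,0])
def P(X):return((proj("scene",X)-[290,150])*8).round()
b=optics.read_camera("scene")[150:225,290:385,::-1]
b=cv2.resize(b,None,fx=8,fy=8,interpolation=cv2.INTER_CUBIC).copy()
for c in([.4925,.085,.150],[.477,.157,.141],[.462,.230,.141],[.446,.303,.141]):
    for k in(-.02,.02):
        cv2.circle(b,tuple(P(np.array(c)+x*k+[0,0,.04]).astype(int).tolist()),4,(0,0,255),1)
    cv2.circle(b,tuple(P(c).astype(int).tolist()),4,(0,255,0),1)
cv2.imwrite("pics/c3.png",b)
E
```

```text
(no output)
```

View pics/c3.png

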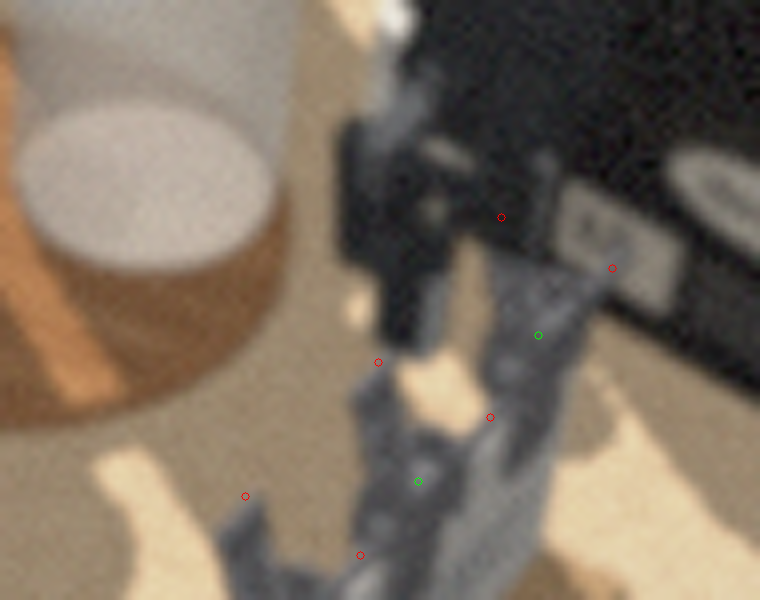

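Request:
play_rows(commands=[[0.1, 0.1, 1.5, 0, 0, 0], [0, 0, 2.5, 0, 0, 0], [0, 0, 2.5, 0, 0, 0], [0, 0, 1.7, 0, 0, 0], [0, 0, 0, 0, 0, 0]])

```text
time: 5.8
tool_pos: [0.4742, 0.154, 0.1331]
tcp_rot: [3.122, 0.338, -0.012]
wrist_force: [-0.3, 0.1, 0.2]
width: 0.601
grip_force: 0.0
```

Request:
play_rows(commands=[[0, 0, 0, 0, 0, 0], [0, 0, 0, 0, 0, 0]])

```text
time: 5.97
tool_pos: [0.478, 0.1556, 0.1384]
tcp_rot: [-3.123, -0.338, -0.002]
wrist_force: [-0.0, -0.6, 0.1]
width: 0.601
grip_force: 0.0
```

Request:
play_rows(commands=[[0, -0.1, 0.5, 0, 0, 0], [0, 0, 0, 0, 0, 0], [0, 0, 0, 0, 0, 0]])

```text
time: 6.22
tool_pos: [0.4773, 0.1571, 0.133]
tcp_rot: [-3.123, -0.34, -0.002]
wrist_force: [-0.0, 0.4, 0.1]
width: 0.599
grip_force: 0.0
```

Request:
play_rows(commands=[[0, 0, 0, 0, 0, 0], [0, 0, 0, 0, 0, 0], [0, 0, 0, 0, 0, 0], [0, 0, 0, 0, 0, 0], [0, 0, 0, 0, 0, 0]], grip=1, force=70)

```text
time: 6.63
tool_pos: [0.4769, 0.1592, 0.1338]
tcp_rot: [-3.119, -0.339, -0.001]
wrist_force: [-3.7, 5.2, 5.4]
width: 0.381
grip_force: 71.9
```

Request:
play_rows(commands=[[0, 0, -0.2, 0, 0, 0], [0, 0, 0, 0, 0, 0]])

```text
time: 6.8
tool_pos: [0.4768, 0.1589, 0.1343]
tcp_rot: [-3.12, -0.339, -0.001]
wrist_force: [-0.2, 6.1, -2.5]
width: 0.382
grip_force: 71.3
```

Request:
play_rows(commands=[[0, 0, -0.2, 0, 0, 0], [0, 0, 0, 0, 0, 0]])

```text
time: 6.97
tool_pos: [0.4769, 0.1582, 0.1356]
tcp_rot: [-3.121, -0.34, -0.002]
wrist_force: [3.1, 3.5, -8.3]
width: 0.386
grip_force: 70.9
```

Request:
play_rows(commands=[[0, 0, -0.2, 0, 0, 0], [0, 0, 0, 0, 0, 0]])

```text
time: 7.13
tool_pos: [0.477, 0.1577, 0.1373]
tcp_rot: [-3.122, -0.34, -0.001]
wrist_force: [3.1, 2.9, -10.2]
width: 0.381
grip_force: 70.7
```

Request:
play_rows(commands=[[0, 0, -0.2, 0, 0, 0], [0, 0, 0, 0, 0, 0]])

```text
time: 7.3
tool_pos: [0.477, 0.1574, 0.1394]
tcp_rot: [-3.123, -0.34, -0.001]
wrist_force: [5.2, 2.0, -10.1]
width: 0.384
grip_force: 70.7
```

Request:
play_rows(commands=[[0, 0, 0, 0, 0, 0], [0, 0, 0, 0, 0, 0], [0, 0, 0, 0, 0, 0]], grip=0.4)

```text
time: 7.55
tool_pos: [0.477, 0.157, 0.141]
tcp_rot: [3.123, 0.34, 0.0]
wrist_force: [0.0, 1.0, 0.0]
width: 0.597
grip_force: 0.0
```

Request:
play_rows(commands=[[0, 0, -2.5, 0, 0, 0], [0, 0, -3.0, 0, 0, 0], [0, 0, -2.0, 0, 0, 0], [0, -3.7, 0, 0, 0, 0], [0, -3.7, 0, 0, 0, 0]])

```text
time: 7.97
tool_pos: [0.4629, 0.2293, 0.2187]
tcp_rot: [-3.123, -0.333, -0.009]
wrist_force: [0.3, -0.6, 0.1]
width: 0.595
grip_force: 0.0
```

Request:
play_rows(commands=[[0, 0, 0, 0, 0, 0], [0, 0, 0, 0, 0, 0], [0, 0, 0, 0, 0, 0]])

```text
time: 8.22
tool_pos: [0.4608, 0.2292, 0.2155]
tcp_rot: [3.122, 0.342, 0.0]
wrist_force: [0.3, 0.9, 0.2]
width: 0.599
grip_force: 0.0
```

```bash
python3 - <<'E'
from workcell import optics
import cv2,numpy as np
from h import *
x=np.array([.977,.214,0])
def P(X):return((proj("scene",X)-[280,150])*7).round()
b=optics.read_camera("scene")[150:230,280:380,::-1]
b=cv2.resize(b,None,fx=7,fy=7,interpolation=cv2.INTER_CUBIC).copy()
for c in([.4925,.085,.141],[.4925,.085,.150],[.477,.157,.141],[.477,.157,.147],[.462,.230,.141],[.446,.303,.141]):
    for k in(-.02,.02):
        cv2.circle(b,tuple(P(np.array(c)+x*k+[0,0,.04]).astype(int).tolist()),4,(0,0,255) if c[2]<.142 else (255,0,0),1)
cv2.imwrite("pics/c4.png",b)
E
```

```text
(no output)
```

View pics/c4.png

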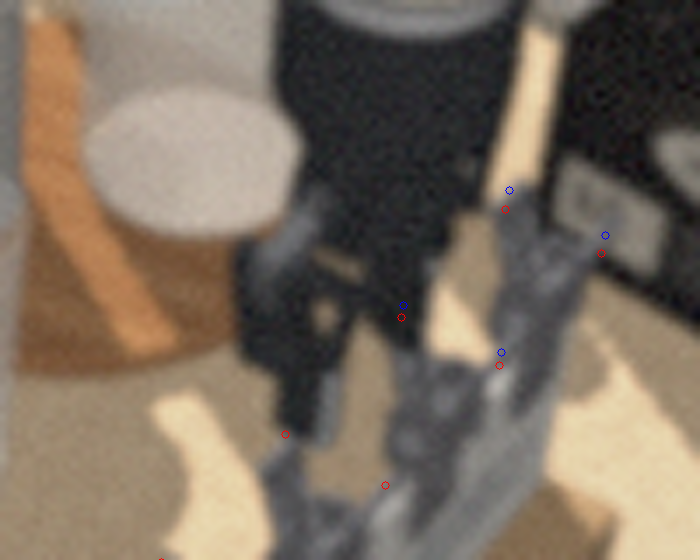

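Request:
play_rows(commands=[[0.1, 0, 1.5, 0, 0, 0], [0, 0, 2.5, 0, 0, 0], [0, 0, 2.5, 0, 0, 0], [0, 0, 1.5, 0, 0, 0], [0, 0, 0, 0, 0, 0]])

```text
time: 8.68
tool_pos: [0.4592, 0.227, 0.1311]
tcp_rot: [3.121, 0.337, -0.012]
wrist_force: [-0.3, 0.4, -0.1]
width: 0.602
grip_force: 0.0
```

Request:
play_rows(commands=[[0, 0, 0, 0, 0, 0], [0, 0, 0, 0, 0, 0], [0, 0, 0, 0, 0, 0]])

```text
time: 8.93
tool_pos: [0.4633, 0.2296, 0.137]
tcp_rot: [-3.123, -0.339, -0.004]
wrist_force: [-0.0, 0.4, -0.0]
width: 0.6
grip_force: 0.0
```

Request:
play_rows(commands=[[-0.1, -0.2, 0.4, 0, 0, 0], [0, 0, 0, 0, 0, 0], [0, 0, 0, 0, 0, 0]])

```text
time: 9.18
tool_pos: [0.4606, 0.2315, 0.1317]
tcp_rot: [-3.123, -0.34, -0.001]
wrist_force: [-0.1, -0.7, -0.4]
width: 0.599
grip_force: 0.0
```

Request:
play_rows(commands=[[0, 0, 0, 0, 0, 0], [0, 0, 0, 0, 0, 0], [0, 0, 0, 0, 0, 0], [0, 0, 0, 0, 0, 0], [0, 0, 0, 0, 0, 0]], grip=1, force=70)

```text
time: 9.6
tool_pos: [0.4606, 0.2325, 0.1323]
tcp_rot: [-3.121, -0.34, -0.001]
wrist_force: [-2.2, 3.2, 6.5]
width: 0.387
grip_force: 70.7
```

Request:
play_rows(commands=[[0, 0, -0.2, 0, 0, 0], [0, 0, 0, 0, 0, 0]])

```text
time: 9.77
tool_pos: [0.4608, 0.2315, 0.1335]
tcp_rot: [-3.123, -0.34, -0.001]
wrist_force: [0.2, 2.2, 2.4]
width: 0.383
grip_force: 70.3
```

Request:
play_rows(commands=[[0, 0, -0.2, 0, 0, 0], [0, 0, 0, 0, 0, 0]])

```text
time: 9.93
tool_pos: [0.4609, 0.231, 0.1353]
tcp_rot: [3.122, 0.34, 0.001]
wrist_force: [1.1, 0.2, -0.2]
width: 0.384
grip_force: 70.1
```

Request:
play_rows(commands=[[0, 0, -0.2, 0, 0, 0], [0, 0, 0, 0, 0, 0]])

```text
time: 10.1
tool_pos: [0.4608, 0.231, 0.1374]
tcp_rot: [3.123, 0.34, 0.001]
wrist_force: [1.6, -0.1, -0.8]
width: 0.386
grip_force: 70.0
```

Request:
play_rows(commands=[[0, 0, -0.2, 0, 0, 0], [0, 0, 0, 0, 0, 0]])

```text
time: 10.27
tool_pos: [0.4608, 0.2311, 0.1396]
tcp_rot: [3.123, 0.34, 0.001]
wrist_force: [3.0, -0.2, -0.3]
width: 0.384
grip_force: 70.0
```

Request:
play_rows(commands=[[0, 0, -1.5, 0, 0, 0], [0, 0, -2.5, 0, 0, 0], [0, 0, -3.0, 0, 0, 0], [0, 0, -3.5, 0, 0, 0], [0, 0, -2.5, 0, 0, 0]])

```text
time: 10.68
tool_pos: [0.4603, 0.2313, 0.2719]
tcp_rot: [-3.123, -0.34, -0.001]
wrist_force: [0.7, -0.4, 0.4]
width: 0.389
grip_force: 70.0
```

Request:
play_rows(commands=[[-0.4, 2.0, 0, 0, 0, 0], [-0.6, 3.2, 0, 0, 0, 0], [-0.7, 3.5, 0, 0, 0, 0.02], [-0.7, 3.5, 0, 0, 0, 0.03], [-0.7, 3.5, 0, 0, 0, 0.03]])

```text
time: 11.1
tool_pos: [0.4605, 0.07, 0.2692]
tcp_rot: [-3.134, -0.214, 0.002]
wrist_force: [-0.4, -0.1, -1.0]
width: 0.386
grip_force: 70.1
```

Request:
play_rows(commands=[[-0.9, 3.5, 0, 0, 0, 0.03], [-1.0, 3.5, 0, 0, 0, 0.03], [-1.0, 3.5, 0, 0, 0, 0], [-1.0, 3.5, 0, 0, 0, 0], [-0.9, 3.0, 0, 0, 0, 0]])

```text
time: 11.52
tool_pos: [0.4284, -0.1041, 0.2692]
tcp_rot: [-3.139, -0.12, 0.002]
wrist_force: [0.3, -0.8, -1.5]
width: 0.383
grip_force: 70.1
```

Request:
play_rows(commands=[[0, 1.5, 0, 0, 0, 0], [0, 0, 0, 0, 0, 0], [0, 0, 0, 0, 0, 0], [0, 0, 0, 0, 0, 0]])

```text
time: 11.85
tool_pos: [0.4307, -0.1166, 0.2691]
tcp_rot: [-3.138, -0.12, 0.001]
wrist_force: [-0.3, -0.4, -1.1]
width: 0.382
grip_force: 70.1
```

```bash
python3 - <<'E'
from workcell import optics
import cv2,numpy as np
a=optics.read_camera("top")[160:280,300:480,::-1]; b=optics.read_camera("scene")[100:220,280:460,::-1]
cv2.imwrite("pics/c5.png",cv2.resize(np.vstack([a,b]),None,fx=2.5,fy=2.5,interpolation=cv2.INTER_CUBIC))
E
```

```text
(no output)
```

View pics/c5.png

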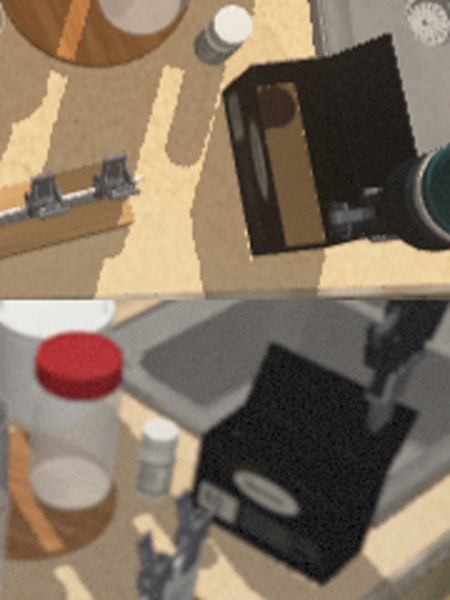

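Request:
play_rows(commands=[[2.2, 1.1, 0, 0, 0, 0], [2.1, 1.1, 0, 0, 0, 0], [0, 0, 2.0, 0, 0, 0], [0, 0, 3.0, 0, 0, 0], [0, 0, 3.0, 0, 0, 0]])

```text
time: 12.37
tool_pos: [0.4773, -0.1351, 0.1896]
tcp_rot: [3.138, 0.124, 0.004]
wrist_force: [-0.0, -0.4, -1.8]
width: 0.383
grip_force: 70.2
```

Request:
play_rows(commands=[[0, 0, 0, 0, 0, 0], [0, 0, 0, 0, 0, 0]])

```text
time: 12.53
tool_pos: [0.4741, -0.1344, 0.1876]
tcp_rot: [-3.137, -0.123, 0.008]
wrist_force: [0.8, -0.4, 0.4]
width: 0.381
grip_force: 70.1
```

```bash
python3 - <<'E'
from workcell import optics
import cv2,numpy as np
a=optics.read_camera("top")[160:280,300:480,::-1]; b=optics.read_camera("scene")[100:220,280:460,::-1]
cv2.imwrite("pics/c6.png",cv2.resize(np.vstack([a,b]),None,fx=2.5,fy=2.5,interpolation=cv2.INTER_CUBIC))
E
```

```text
(no output)
```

View pics/c6.png

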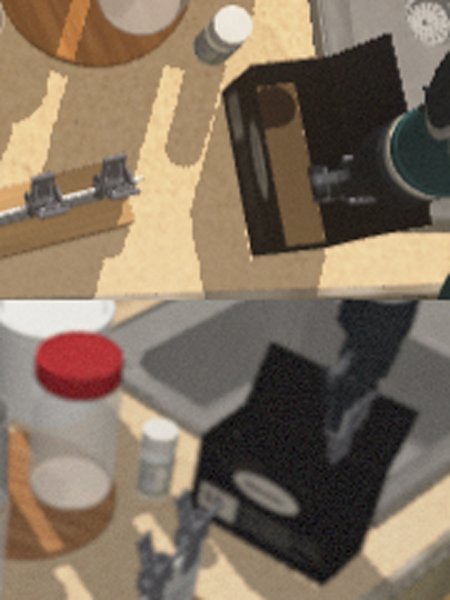

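Request:
play_rows(commands=[[0, 0.2, 2.0, 0, 0, 0], [0, 0, 2.0, 0, 0, 0], [0, 0, 2.0, 0, 0, 0], [0, 0, 0, 0, 0, 0], [0, 0, 0, 0, 0, 0]])

```text
time: 13.05
tool_pos: [0.4763, -0.138, 0.1305]
tcp_rot: [3.139, 0.121, 0.001]
wrist_force: [0.1, -0.9, 0.2]
width: 0.387
grip_force: 70.1
```

Request:
play_rows(commands=[[0, 0, 0, 0, 0, 0], [0, 0, 0, 0, 0, 0], [0, 0, 0, 0, 0, 0], [0, 0, 0, 0, 0, 0]], grip=0.4)

```text
time: 13.38
tool_pos: [0.4768, -0.1383, 0.1308]
tcp_rot: [3.138, 0.121, 0.004]
wrist_force: [1.0, 0.5, 0.4]
width: 0.6
grip_force: 0.0
```

Request:
play_rows(commands=[[0, 0, -2.0, 0, 0, 0], [0, 0, -3.0, 0, 0, 0], [0, 0, -3.5, 0, 0, 0], [0, 0, -3.0, 0, 0, 0], [0, 0, -1.0, 0, 0, 0]])

```text
time: 13.8
tool_pos: [0.4785, -0.1389, 0.2605]
tcp_rot: [3.136, 0.121, 0.014]
wrist_force: [0.1, 0.1, 0.6]
width: 0.599
grip_force: 0.0
```

```bash
python3 - <<'E'
from workcell import optics
import cv2,numpy as np
a=optics.read_camera("top")[160:280,300:480,::-1]; b=optics.read_camera("scene")[100:220,280:460,::-1]
cv2.imwrite("pics/c7.png",cv2.resize(np.vstack([a,b]),None,fx=2.5,fy=2.5,interpolation=cv2.INTER_CUBIC))
E
```

```text
(no output)
```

View pics/c7.png

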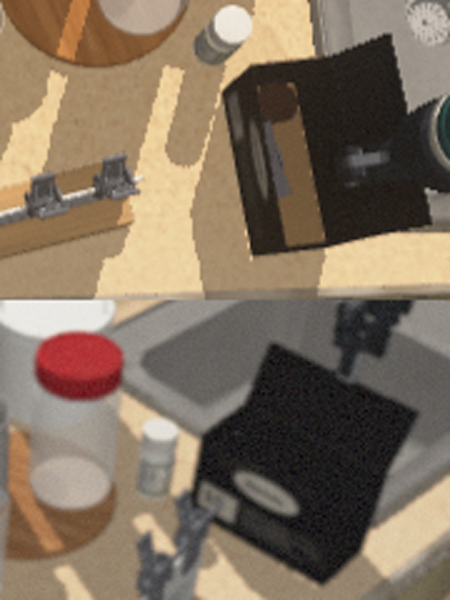

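Request:
play_rows(commands=[[0, -2.5, 0, 0, 0, 0], [0, -4.0, 0, 0, 0, 0], [0, -4.0, 0, 0, 0, 0], [0, -4.0, 0, 0, 0, 0], [0, -4.0, 0, 0, 0, 0]])

```text
time: 14.32
tool_pos: [0.4597, 0.0478, 0.2517]
tcp_rot: [-3.139, -0.119, 0.006]
wrist_force: [0.1, -0.1, -0.3]
width: 0.598
grip_force: 0.0
```

Request:
play_rows(commands=[[0, -4.0, 0, 0, 0, 0], [0, -4.0, 0, 0, 0, 0], [0, -4.0, 0, 0, 0, 0], [0, -4.0, 0, 0, 0, 0], [0, -4.0, 0, 0, 0, 0]])

```text
time: 14.73
tool_pos: [0.4444, 0.2472, 0.2516]
tcp_rot: [3.138, 0.121, -0.005]
wrist_force: [0.7, 0.8, 0.4]
width: 0.598
grip_force: 0.0
```

Request:
play_rows(commands=[[0, -4.0, 0, 0, 0, -0.03], [0, -2.0, 0, 0, 0, -0.05], [0, 0, 0, 0, 0, -0.05], [0, 0, 0, 0, 0, -0.01], [0, 0, 0, 0, 0, 0]])

```text
time: 15.15
tool_pos: [0.4399, 0.3052, 0.2519]
tcp_rot: [3.121, 0.34, -0.006]
wrist_force: [-0.1, -0.5, -0.6]
width: 0.601
grip_force: 0.0
```

Request:
play_rows(commands=[[0, 0, 0, 0, 0, 0], [0, 0, 0, 0, 0, 0]])

```text
time: 15.32
tool_pos: [0.4409, 0.3047, 0.2535]
tcp_rot: [3.123, 0.337, -0.002]
wrist_force: [0.6, 0.2, -0.7]
width: 0.599
grip_force: 0.0
```

Request:
play_rows(commands=[[0.4, 0.2, 2.0, 0, 0, 0], [0, 0, 3.0, 0, 0, 0], [0, 0, 2.0, 0, 0, 0], [0, 0, 0, 0, 0, 0], [0, 0, 0, 0, 0, 0]])

```text
time: 15.73
tool_pos: [0.4446, 0.3032, 0.1831]
tcp_rot: [3.122, 0.337, -0.004]
wrist_force: [0.6, -0.2, 0.6]
width: 0.596
grip_force: 0.0
```

Request:
play_rows(commands=[[0, 0, 1.5, 0, 0, 0], [0, 0, 2.0, 0, 0, 0], [0, 0, 1.1, 0, 0, 0], [0, 0, 0, 0, 0, 0], [0, 0, 0, 0, 0, 0]])

```text
time: 16.15
tool_pos: [0.4456, 0.3045, 0.139]
tcp_rot: [-3.123, -0.339, -0.0]
wrist_force: [0.6, 0.4, -0.1]
width: 0.601
grip_force: 0.0
```

Request:
play_rows(commands=[[0, 0, 0, 0, 0, 0], [0, 0, 0, 0, 0, 0]])

```text
time: 16.32
tool_pos: [0.4464, 0.3052, 0.14]
tcp_rot: [-3.122, -0.34, -0.004]
wrist_force: [0.7, -0.5, -0.1]
width: 0.602
grip_force: 0.0
```

Request:
play_rows(commands=[[0, 0, 0.7, 0, 0, 0], [0, 0, 0, 0, 0, 0], [0, 0, 0, 0, 0, 0]])

```text
time: 16.57
tool_pos: [0.4451, 0.3044, 0.131]
tcp_rot: [3.123, 0.34, -0.001]
wrist_force: [0.3, -0.5, 0.2]
width: 0.599
grip_force: 0.0
```

Request:
play_rows(commands=[[0, 0, 0, 0, 0, 0], [0, 0, 0, 0, 0, 0], [0, 0, 0, 0, 0, 0], [0, 0, 0, 0, 0, 0], [0, 0, 0, 0, 0, 0]], grip=1, force=70)

```text
time: 16.98
tool_pos: [0.4452, 0.3053, 0.1319]
tcp_rot: [-3.122, -0.34, -0.0]
wrist_force: [-3.4, 4.2, 5.0]
width: 0.386
grip_force: 70.7
```

Request:
play_rows(commands=[[0, 0, -0.2, 0, 0, 0], [0, 0, 0, 0, 0, 0]])

```text
time: 17.15
tool_pos: [0.4455, 0.3043, 0.1331]
tcp_rot: [3.122, 0.34, 0.0]
wrist_force: [-0.5, 2.0, 0.8]
width: 0.385
grip_force: 70.3
```

Request:
play_rows(commands=[[0, 0, -0.2, 0, 0, 0], [0, 0, 0, 0, 0, 0]])

```text
time: 17.32
tool_pos: [0.4455, 0.3039, 0.1349]
tcp_rot: [3.122, 0.34, -0.0]
wrist_force: [-0.1, 0.6, -1.7]
width: 0.39
grip_force: 70.0
```

Request:
play_rows(commands=[[0, 0, -0.2, 0, 0, 0], [0, 0, 0, 0, 0, 0]])

```text
time: 17.48
tool_pos: [0.4455, 0.304, 0.1372]
tcp_rot: [3.122, 0.34, -0.0]
wrist_force: [0.5, -0.4, -1.5]
width: 0.385
grip_force: 70.0
```

Request:
play_rows(commands=[[0, 0, -0.2, 0, 0, 0], [0, 0, 0, 0, 0, 0]])

```text
time: 17.65
tool_pos: [0.4454, 0.3042, 0.1394]
tcp_rot: [3.123, 0.34, -0.0]
wrist_force: [1.1, -1.9, -0.8]
width: 0.388
grip_force: 70.0
```

Request:
play_rows(commands=[[0, 0, -1.5, 0, 0, 0], [0, 0, -2.5, 0, 0, 0], [0, 0, -3.0, 0, 0, 0], [0, 0, -3.5, 0, 0, 0], [0, 0, -2.5, 0, 0, 0.04]])

```text
time: 18.07
tool_pos: [0.4457, 0.3049, 0.2725]
tcp_rot: [-3.128, -0.277, -0.003]
wrist_force: [1.3, 0.1, -0.2]
width: 0.385
grip_force: 70.1
```

Request:
play_rows(commands=[[0, 1.0, 0, 0, 0, 0.05], [0, 2.5, 0, 0, 0, 0.05], [0, 3.5, 0, 0, 0, 0], [0, 3.8, 0, 0, 0, 0], [0, 3.8, 0, 0, 0, 0]])

```text
time: 18.48
tool_pos: [0.4584, 0.1583, 0.2697]
tcp_rot: [-3.139, -0.123, -0.0]
wrist_force: [1.2, 0.3, -0.5]
width: 0.386
grip_force: 70.2
```

Request:
play_rows(commands=[[0, 3.8, 0, 0, 0, 0], [0, 3.8, 0, 0, 0, 0], [0, 3.8, 0, 0, 0, 0], [0, 3.8, 0, 0, 0, 0], [0, 3.8, 0, 0, 0, 0]])

```text
time: 18.9
tool_pos: [0.473, -0.0318, 0.2698]
tcp_rot: [-3.139, -0.121, -0.001]
wrist_force: [1.4, -0.3, -1.3]
width: 0.381
grip_force: 70.2
```

Request:
play_rows(commands=[[0, 3.8, 0, 0, 0, 0], [0, 3.0, 0, 0, 0, 0], [0, 1.5, 0, 0, 0, 0], [0, 0, 0, 0, 0, 0], [0, 0, 0, 0, 0, 0]])

```text
time: 19.32
tool_pos: [0.4795, -0.1134, 0.2694]
tcp_rot: [-3.139, -0.117, 0.001]
wrist_force: [-0.6, 1.2, 0.1]
width: 0.384
grip_force: 70.2
```

Request:
play_rows(commands=[[0, 0, 0, 0, 0, 0], [0, 0, 0, 0, 0, 0]])

```text
time: 19.48
tool_pos: [0.4796, -0.1118, 0.2693]
tcp_rot: [-3.139, -0.122, 0.0]
wrist_force: [0.2, -0.4, -0.1]
width: 0.388
grip_force: 70.2
```

Request:
play_rows(commands=[[-0.4, 2.6, 0, 0, 0, 0], [0, 0, 2.0, 0, 0, 0], [0, 0, 3.0, 0, 0, 0], [0, 0, 2.0, 0, 0, 0], [0, 0, 0, 0, 0, 0]])

```text
time: 19.9
tool_pos: [0.4744, -0.1368, 0.1944]
tcp_rot: [-3.136, -0.123, 0.013]
wrist_force: [-0.5, 0.4, -1.1]
width: 0.38
grip_force: 70.2
```

Request:
play_rows(commands=[[0, 0, 0, 0, 0, 0], [0, 0, 0, 0, 0, 0]])

```text
time: 20.07
tool_pos: [0.4786, -0.1387, 0.2007]
tcp_rot: [3.139, 0.123, 0.003]
wrist_force: [-0.2, 0.2, -0.7]
width: 0.385
grip_force: 70.2
```

Request:
play_rows(commands=[[0, 0, 2.0, 0, 0, 0], [0, 0, 3.0, 0, 0, 0], [0, 0, 2.0, 0, 0, 0], [0, 0, 0, 0, 0, 0], [0, 0, 0, 0, 0, 0]])

```text
time: 20.48
tool_pos: [0.4781, -0.139, 0.1301]
tcp_rot: [-3.139, -0.121, -0.0]
wrist_force: [0.8, 0.3, 0.2]
width: 0.387
grip_force: 70.2
```

Request:
play_rows(commands=[[0, 0, 0, 0, 0, 0], [0, 0, 0, 0, 0, 0], [0, 0, 0, 0, 0, 0], [0, 0, 0, 0, 0, 0]], grip=0.4)

```text
time: 20.82
tool_pos: [0.4789, -0.1396, 0.131]
tcp_rot: [3.138, 0.121, 0.004]
wrist_force: [0.4, -0.3, 0.8]
width: 0.6
grip_force: 0.0
```

Request:
play_rows(commands=[[0, 0, -2.0, 0, 0, 0], [0, 0, -3.0, 0, 0, 0], [0, 0, -3.5, 0, 0, 0], [0, 0, -3.5, 0, 0, 0], [0, 0, -2.0, 0, 0, 0]])

```text
time: 21.23
tool_pos: [0.4794, -0.1398, 0.2745]
tcp_rot: [3.137, 0.12, 0.01]
wrist_force: [0.9, -0.2, 0.8]
width: 0.601
grip_force: 0.0
```

Request:
play_rows(commands=[[-1.0, 3.5, 0, 0, 0, 0], [-1.0, 3.5, 0, 0, 0, 0], [-1.0, 3.5, 0, 0, 0, 0], [-1.0, 3.5, 0, 0, 0, 0], [-1.0, 3.5, 0, 0, 0, 0]])

```text
time: 21.65
tool_pos: [0.441, -0.3192, 0.2704]
tcp_rot: [3.138, 0.121, 0.002]
wrist_force: [0.9, 0.7, -0.7]
width: 0.602
grip_force: 0.0
```

```bash
python3 - <<'E'
from workcell import optics
import cv2,numpy as np
a=optics.read_camera("top")[150:280,235:485,::-1]; b=optics.read_camera("scene")[120:250,235:485,::-1]
cv2.imwrite("pics/c8.png",cv2.resize(np.vstack([a,b]),None,fx=2.3,fy=2.3,interpolation=cv2.INTER_CUBIC))
E
```

```text
(no output)
```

View pics/c8.png

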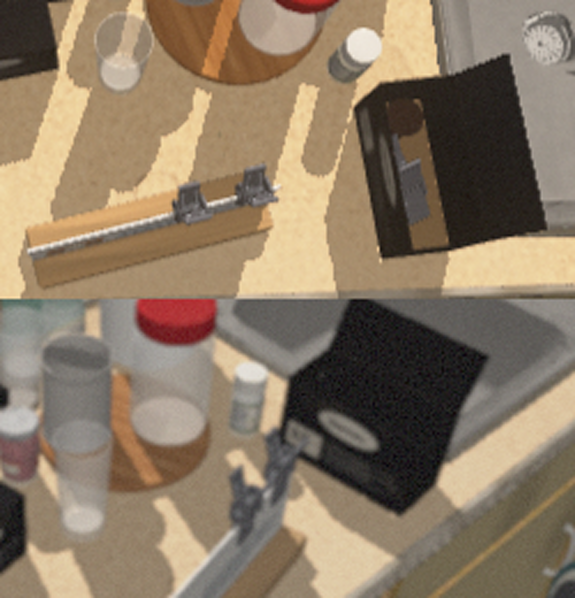

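The two clips left on the card stand upright at (190,203) and (255,185). Both worn clips lie inside the carton at (398,165) and (413,190), and the carton hasn't moved. The arm is clear of everything, so I'll hand in.

Request:
play_rows(commands=[[0, 0, 0, 0, 0, 0], [0, 0, 0, 0, 0, 0], [0, 0, 0, 0, 0, 0], [0, 0, 0, 0, 0, 0], [0, 0, 0, 0, 0, 0]])

```text
time: 22.17
tool_pos: [0.4417, -0.3164, 0.2694]
tcp_rot: [-3.139, -0.123, -0.0]
wrist_force: [0.8, 0.1, 0.5]
width: 0.6
grip_force: 0.0
```

```bash
python3 -c "
from workcell import order
print(order.finish_job())"
```

```text
the job is handed in; nothing more can be done
None
```

I put the two worn clips (slid at under 3 N) in the carton, left the two good ones (about 10–11 N) upright on the card, and handed the job in at about 22 s; no verdict was returned.

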